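Align the quarter-turn wing and hold the sprung hatch of a tube heater shut

TASK

The service hatch of the white tube heater stands sprung open a finger's width: first, without pressing the hatch down, turn its red quarter-turn wing clockwise until the black slot line along its top lines up with the two white marks on the hatch, then let go of the wing. Then press the hatch down with the fingertips on its yellow pad until it sits fully home in its frame, and finish while still holding it pressed there. Go gently, never more than 30 N on the hatch, and leave the tube rack, the green bottle and the beaker alone.

Things in the scene. Friction and masses are not known exactly. Their poses are not given: they have to be found in the camera images.
- heater: White tube heater, fixed to the bench, 250 x 350 mm, its deck (the frame round the hatch) 100 mm above the bench. Origin: centre of its underside; its x axis points from its front (robot side) to its back, y to its left, z up. The hatch lies in its front right part. On the left part of the deck a tube block and a green keypad stand up to 27 mm above the deck.
- hatch (a joint): Angle of the dark grey hatch (134 x 134 x 8 mm), hinged on its back (+x) edge at heater x = 35 mm, height 96 mm. 0 = home on its foam seal, top flush with the deck; 0.12 rad = sprung open (start), front edge 16 mm up. The foam gives 0.03 rad (3 mm at the pad) below flush, then a hard stop where force climbs steeply. A spring opens it: on the pad 5 N starts it, 9 N brings it home, 10 N the stop.
- hatch_edge (a point): Middle of the hatch's front edge, on its top face; its axes are the hatch's: x towards the hinge, z out of the top face.
- wing (a joint): Angle of the red wing on the hatch, about the hatch's upward normal, anticlockwise from above positive. 0 = the wing's slot line lies along the hatch's x axis, in line with the two white marks. Starts at 0.8 to 1.45, so it is turned clockwise; it stops only at -0.4 and 1.65, so it can be turned too far. Friction (0.05 N m) keeps it where it is left.
- wing_grip (a point): Point on the wing's axis at the height to grip, 32 mm above the hatch's top face. The wing is a red upright bar 42 mm long, 11 mm thick, its top 42 mm above the hatch's top face, standing on a steel disc (38 mm diameter, 6 mm thick), with a black slot line along its top. x axis: along the bar; z: up its axis. With the grasp point here the fingertips stay clear of the hatch.
- pad (a point): Yellow pressing pad, 56 x 56 x 3 mm, on the hatch's front right corner, 66 mm to the right of the wing. This point: centre of its upper face, 100 mm from the hinge line; its axes are the hatch's.
- rack: White tube rack, 70 x 150 mm, 86 mm high over its tubes, loose; origin at the centre of its underside. Leave alone.
- bottle: Green bottle with a white cap, 64 mm diameter, 170 mm high, loose; origin at the centre of its underside. Leave alone.
- beaker: Glass beaker, 70 mm diameter, 85 mm high, loose; origin at the centre of its underside. Leave alone.

How it is judged:
By the outcome, as a careful person would: the job done as asked, in the order asked, and still so for the second after the job is handed in, while the arm keeps its last pose, push and grip.
It also fails if it takes over 48 s, if anything falls off the work surface, if the arm or the gripper's body presses on something with over 40 N, if the wrist force passes 120 N, or if a joint passes its speed limit or range.

ROBOT

A 7-joint arm with a two-finger parallel gripper is mounted at the origin on the work surface. World frame = base frame: x ahead of the robot, y to its left, z up, the work surface at z = 0. Lengths are in mm, angles in rad, forces in N, time in s.
With the tool pointing down it reaches from about 400 to 850 mm from the base axis. Payload 4.4 kg.
Tool frame: the origin (TCP) lies at the very end of the fingers, on their centre line; the grasp point (between the pads) lies 19 mm behind it; z points along the fingers, y is the line along which they close (so a half turn about z gives the same grasp; the last joint's range is limited). The gripper opens to 94 mm and grips with 3 to 60 N. Pads are 16 mm wide; open, the fingers measure 119 mm over their backs; the gripper's body (75 mm by 177 mm) begins 78 mm behind the grasp point.
Start: joints at [-1.297, 0.628, 0.038, 1.517, -0.027, 0.996, -0.02], TCP at [216.62, 612.857, 205.478] pointing down, gripper open.
Joint ranges: [-3.06, 3.06], [-0.37, 2.12], [-1.25, 1.32], [0.18, 2.47], [-1.1, 4.24], [0.23, 1.98], [-2.94, 2.94]. Speed limits (rad/s): [2.57, 2.57, 3.14, 3.14, 3.14, 3.14, 3.14].

INTERFACE

Orientations are given as a unit quaternion [x, y, z, w].
In Python, from rig import bot, viewer, job gives the robot as it stands.
- The arm moves only by the tool apply_moves, never from a script. Its argument "increments" is a list of rows, each a list of 6 numbers: the shift along the tool's x, y, z in m, then the turn, a rotation vector about the tool's x, y, z in rad. A call has 1 to 20 rows; each row shifts and turns the commanded pose from where the row before left it, along the tool's axes as they then stand; what a row does not reach is not made up. A row lasts 1/12 s, in which the tool goes at most 41.7 mm and 7.16 degrees, less where a joint would pass 70% of its speed; a pose out of reach is approached as far as the arm can. A call is refused whole if a number of a shift passes 0.0417 or a number of a turn 0.125, either way. A call with a gripper value outside its range is refused whole. "claw" is the opening in per cent of the stroke, from 0 (shut) to 100 (fully open), set as the call begins (left out, the last holds). The fingers move at their own pace and stop on an object; the grip force is fixed at half the most. Time passes only in rows, so rows that do not move let the fingers close. It gives the time, the measured TCP pose, the force, the opening and the grip force at its end, in the units of the state.
- bot.read_state(): the state, without advancing time (a new reading comes with each control period).
- viewer.capture(name): name is "scene" or "top"; returns the picture (400x640x3 uint8, red, green, blue); there is no depth.
- viewer.camera_params(name): a dict with "K" (3x3 intrinsics, pixels), "distortion" ([k1, k2, p1, p2, k3] as OpenCV has them; the pictures are not rectified), "rvec" (rotation vector, rad) and "tvec" (3), from world to camera coordinates, as OpenCV has them. Camera axes: x right, y down, z forward; pixel columns grow to the right and rows downward; lengths in mm; the calibration is good to about 2 mm. A picture is of the moment at which its call begins. camera_params takes no time and is no camera call.
- job.finish_job(): hands the job in; it is judged then, once.
The state is a dict: "time_s": time; "joints": joint angles; "joint_vel": joint speeds; "joint_efforts": joint torques, N m; "tool_pos": TCP position; "eef_rot": TCP orientation; "contact_force": force on the tool from outside, world axes, zero at the start; "wrist_torque": the same for the moment, N m; "opening": finger opening in mm; "grasp_force": force on a finger pad.
Only numpy, scipy, OpenCV 4.12 (cv2) and the standard library are available. Lean on these libraries where they do the work, as an engineer would, in place of code of your own. Each camera call takes 0.05 s, during which the arm holds its last target. There are 200 camera calls.

## Working session

There is one attempt and no reset: what is moved stays moved. The work goes in short steps, Python scripts to look and compute and a tool call to move; the robot and the scene stay as the last step left them, time stands still between calls to the robot, and variables do not carry over. Pictures are saved under pics/ and viewed, at most 10 in all, crops included, and the job is handed in when it is done.

Besides the shell and the picture viewer there is one more tool, called by a JSON object that holds its "op" and its "data", one argument or row to a line. apply_moves: Moves the arm, as the interface text tells. Its arguments: {"type":"object","properties":{"increments":{"type":"array","items":{"type":"array","items":{"type":"number"}}},"claw":{"type":"number"}},"required":["increments"]}

```bash
mkdir -p pics; python3 - <<'E'
from rig import bot, viewer
import cv2
for n in("scene","top"):
    cv2.imwrite(f"pics/{n}0.png",viewer.capture(n)[:,:,::-1])
    print(viewer.camera_params(n))
s=bot.read_state();print(s)
E
```

```text
{'K': array([[360.84900363,   0.        , 318.97219631],
       [  0.        , 360.84900363, 198.14923797],
       [  0.        ,   0.        ,   1.        ]]), 'distortion': array([-0.04065144,  0.        ,  0.        ,  0.        ,  0.        ]), 'rvec': array([ 2.28078249,  0.82920118, -0.32920277]), 'tvec': array([-515.89143797, -186.46794013, 1282.74593307])}
{'K': array([[519.37749087,   0.        , 312.1864361 ],
       [  0.        , 519.37749087, 191.44283854],
       [  0.        ,   0.        ,   1.        ]]), 'distortion': array([-0.05194685,  0.        ,  0.        ,  0.        ,  0.        ]), 'rvec': array([ 2.16404992, -2.11329067,  0.21767181]), 'tvec': array([  38.06170634,  585.55319103, 1346.42182908])}
{'time_s': 0.1, 'joints': array([-1.29682252,  0.62923551,  0.03846707,  1.51822371, -0.02694245,
        0.99630595, -0.02001422]), 'joint_vel': array([ 0.0005862 , -0.00202063,  0.0005641 , -0.00022158, -0.00096675,
        0.00056764,  0.00030211]), 'joint_efforts': array([ 3.01822904e-03, -5.50791872e+01,  1.14719901e+00, -1.87115121e+01,
       -5.22879709e-02,  1.92108209e-02,  3.63321021e-05]), 'tool_pos': array([216.43550637, 612.29460566, 204.67241848]), 'eef_rot': array([ 1.69070803e-01,  9.85603561e-01, -8.20915545e-04, -1.02239673e-04]), 'contact_force': array([0.17430674, 0.36989028, 0.20643846]), 'wrist_torque': array([-0.0017873 ,  0.01960674, -0.04942505]), 'grasp_force': 0.0, 'opening': 93.934212802868}
```

View pics/scene0.png

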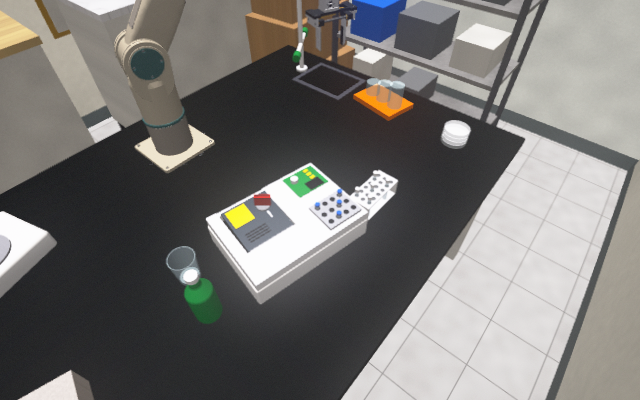

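View pics/top0.png

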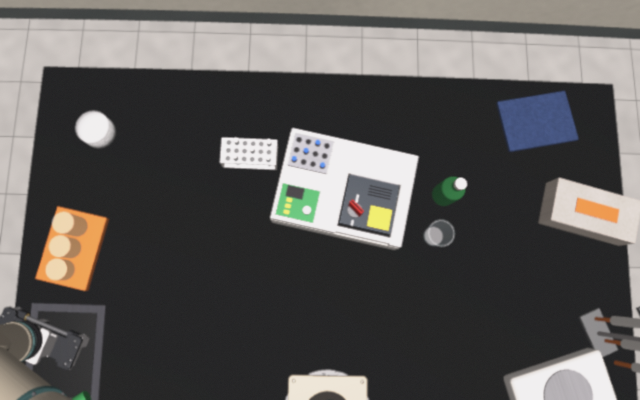

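The scene picture shows the heater in the middle, with the bottle and beaker to its right. In the top picture the deck spans about (272,128) to (418,248), the wing is near (356,208), the pad near (380,217) and the beaker at (440,233). I'll enlarge both.

```bash
python3 - <<'E'
import cv2
t=cv2.imread("pics/top0.png")[120:260,265:465]; s=cv2.imread("pics/scene0.png")[160:305,200:380]
cv2.imwrite("pics/t1.png",cv2.resize(t,None,fx=4,fy=4,interpolation=cv2.INTER_CUBIC))
cv2.imwrite("pics/s1.png",cv2.resize(s,None,fx=4,fy=4,interpolation=cv2.INTER_CUBIC))
E
```

```text
(no output)
```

View pics/t1.png

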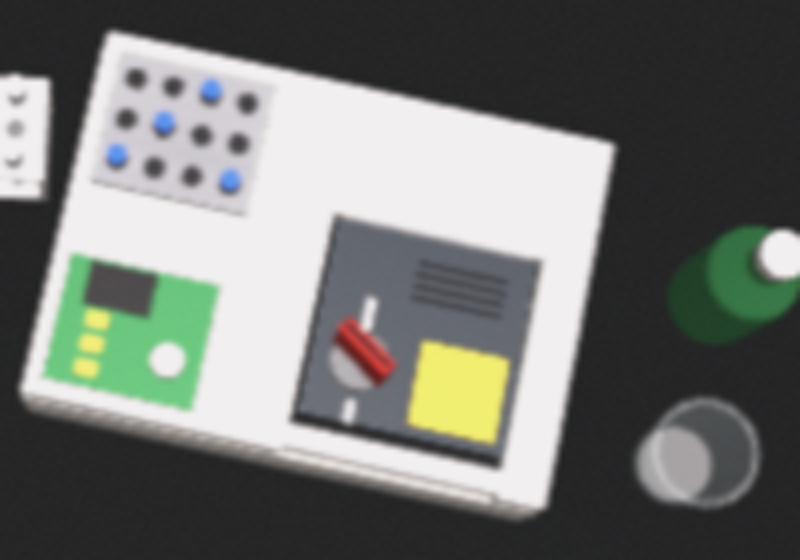

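View pics/s1.png

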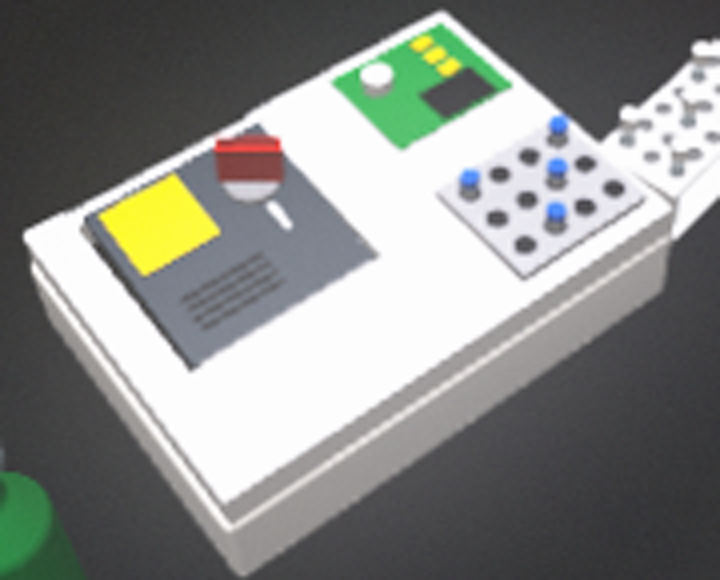

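```bash
python3 - <<'E'
import cv2,numpy as np
t=cv2.imread("pics/top0.png")[190:226,338:378]; s=cv2.imread("pics/scene0.png")[186:222,244:284]
cv2.imwrite("pics/w.png",np.hstack([cv2.resize(a,None,fx=10,fy=10,interpolation=cv2.INTER_CUBIC) for a in(t,s)]))
E
```

```text
(no output)
```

View pics/w.png

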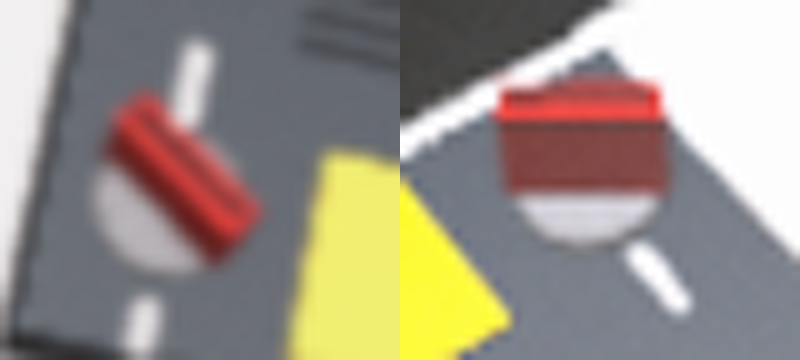

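```bash
cat > fit.py <<'E'
import numpy as np,cv2
from scipy.optimize import least_squares
from rig import viewer
C={n:viewer.camera_params(n) for n in("top","scene")}
def proj(n,P):
    c=C[n];return cv2.projectPoints(np.float64(P).reshape(-1,1,3),c["rvec"],c["tvec"],c["K"],c["distortion"])[0][:,0]
def hatch(p,P,a=.12): # hatch frame: origin hinge line, pad's y=0, top z=0, x to hinge -> world
    x,y,yaw,hy=p[:4]; P=np.atleast_2d(np.float64(P)); u,z=P[:,0],P[:,2]+4
    X=35+u*np.cos(a)-z*np.sin(-a)*1; Z=96-u*np.sin(a)+z*np.cos(a)
    return dev(p,np.c_[X,P[:,1]+hy,Z])
def dev(p,P):
    x,y,yaw=p[:3];P=np.atleast_2d(np.float64(P));c,s=np.cos(yaw),np.sin(yaw)
    return np.c_[x+c*P[:,0]-s*P[:,1],y+s*P[:,0]+c*P[:,1],P[:,2]]
deck=[[125,175,100],[125,-175,100],[-125,-175,100],[-125,175,100]]
pad=[[-72,28,3],[-72,-28,3],[-128,-28,3],[-128,28,3]]
t4=lambda a:np.array([265,120])+(np.array(a)+.5)/4-.5
s4=lambda a:np.array([200,160])+(np.array(a)+.5)/4-.5
t10=lambda a:np.array([338,190])+(np.array(a)+.5)/10-.5
s10=lambda a:np.array([244,186])+(np.array(a)+.5)/10-.5
OT=np.r_[t4([[108,32],[615,145],[548,510],[22,393]]),t4([[424,342],[510,357],[496,444],[409,425]]),t10([[134,104],[245,225]])]
OS=np.r_[s4([[672,212],[228,505],[25,237],[443,10]]),s4([[220,232],[145,277],[97,213],[177,175]]),s10([[100,101],[260,101]])]
def model(p):
    d,w=p[4:6];k=21*np.array([np.cos(w),np.sin(w)])
    W=[[-d+k[0],66+k[1],42],[-d-k[0],66-k[1],42]]
    return np.r_[dev(p,deck),hatch(p,pad),hatch(p,W)]
def res(p):
    M=model(p);return np.r_[(proj("top",M)-OT),(proj("scene",M)-OS)].ravel()
if __name__=="__main__":
    r=least_squares(res,[550,-60,-.2,-100,90,1.0],loss="soft_l1");p=r.x;np.save("p.npy",p)
    print(p.round(3));print(r.fun.reshape(-1,4).round(1) if 0 else res(p).reshape(2,-1,2).round(1).tolist())
    print("wing_grip",hatch(p,[-p[4],66,32]),"pad",hatch(p,[-100,0,3]),"pad home",hatch(p,[-100,0,3],0))
E
python3 fit.py
```

```text
[ 5.92252e+02 -3.22750e+01 -1.95000e-01 -1.01339e+02  9.51860e+01
  9.35000e-01]
[[[-1.4, -0.9], [0.6, -0.7], [0.1, 0.4], [-1.6, 0.1], [-0.2, -0.5], [-0.5, 0.5], [-0.6, -0.5], [-0.4, -0.5], [-0.3, -0.2], [0.0, 0.1]], [[1.5, -1.3], [-2.1, 1.4], [-2.8, 0.1], [-0.1, -0.6], [-0.2, 0.2], [-0.8, -0.1], [-0.2, 0.8], [-1.2, -0.1], [16.0, 0.1], [-16.8, -0.2]]]
wing_grip [[531.24903355 -56.22611366 143.13609154]] pad [[ 510.34226982 -119.36864567  114.92088118]] pad home [[ 508.81477362 -119.06634802  103.        ]]
```

```bash
sed -i 's/\[\[100,101\],\[260,101\]\]/[[260,101],[100,101]]/' fit.py; python3 fit.py; python3 - <<'E'
from fit import *
p=np.load("p.npy")
for n,f,o in(("top",4,(265,120)),("scene",4,(200,160))):
    g=lambda P:((proj(n,P)-o+.5)*f-.5).round().tolist()
    print(n,g(hatch(p,[[0,100,0],[0,-34,0],[-134,-34,0],[-134,100,0],[-p[4]+30,66,0],[-p[4]-30,66,0]])))
from scipy.spatial.transform import Rotation as R
from rig import bot
print(R.from_quat(bot.read_state()["eef_rot"]).as_matrix().round(3))
E
```

```text
[ 5.92248e+02 -3.22720e+01 -1.95000e-01 -1.01191e+02  9.48780e+01
  9.38000e-01]
[[[-1.4, -0.9], [0.6, -0.7], [0.1, 0.4], [-1.6, 0.1], [-0.3, -0.5], [-0.5, 0.5], [-0.7, -0.5], [-0.4, -0.5], [-0.3, -0.3], [-0.0, -0.1]], [[1.5, -1.3], [-2.1, 1.4], [-2.8, 0.1], [-0.1, -0.6], [-0.2, 0.1], [-0.8, -0.1], [-0.2, 0.7], [-1.1, -0.1], [0.1, 0.1], [-0.7, -0.1]]]
wing_grip [[531.57484858 -56.13935951 143.09912504]] pad [[ 510.36882833 -119.22287274  114.92088118]] pad home [[ 508.84132502 -118.92061104  103.        ]]
top [[334.0, 214.0], [534.0, 259.0], [500.0, 454.0], [294.0, 408.0], [367.0, 318.0], [349.0, 406.0]]
scene [[378.0, 256.0], [197.0, 367.0], [84.0, 217.0], [261.0, 121.0], [276.0, 214.0], [225.0, 153.0]]
[[-0.943  0.333 -0.   ]
 [ 0.333  0.943 -0.002]
 [-0.    -0.002 -1.   ]]
```

{"op": "apply_moves", "data": {
  "increments": [
    [-0.013,-0.013,-0.003,0,0,0],
    [-0.026,-0.0263,-0.003,0,0,0],
    [-0.026,-0.0263,-0.003,0,0,0],
    [-0.026,-0.0263,-0.003,0,0,0],
    [-0.026,-0.0263,-0.003,0,0,0],
    [-0.026,-0.0263,-0.003,0,0,0],
    [-0.026,-0.0263,-0.003,0,0,0],
    [-0.026,-0.0263,-0.003,0,0,0],
    [-0.026,-0.0263,-0.003,0,0,0],
    [-0.026,-0.0263,-0.003,0,0,0],
    [-0.026,-0.0263,0,0,0,0],
    [-0.026,-0.0263,0,0,0,0],
    [-0.026,-0.0263,0,0,0,0],
    [-0.026,-0.0263,0,0,0,0],
    [-0.026,-0.0263,0,0,0,0],
    [-0.026,-0.0263,0,0,0,0],
    [-0.026,-0.0263,0,0,0,0],
    [-0.026,-0.0263,0,0,0,0],
    [-0.026,-0.0263,0,0,0,0],
    [-0.013,-0.013,0,0,0,0]
  ],
  "claw": 60
}}

```text
time_s: 1.77
tool_pos: [517.1, -27.9, 235.4]
eef_rot: [0.172, 0.985, -0.001, 0.001]
contact_force: [-0.1, 0.3, 0.2]
opening: 56.7
grasp_force: 0.0
```

```bash
cat > plan.py <<'E'
from fit import *
from rig import bot
from scipy.spatial.transform import Rotation as R
p=np.load("p.npy")
H=R.from_euler("z",p[2])*R.from_euler("y",.12)   # hatch axes in world
def tool(w,H=H): # tool pointing into hatch, x along -bar, closing across bar of angle w
    return H*R.from_euler("z",w)*R.from_matrix(np.diag([1.,-1,-1]))
def delta(pos,rot):
    s=bot.read_state();q=R.from_quat(s["eef_rot"])
    print("t",s["time_s"],"pos",s["tool_pos"].round(1),"F",s["contact_force"].round(1),"open",round(s["opening"],1),"grip",round(s["grasp_force"],1),"j",s["joints"].round(2))
    print("turn first:",(q.inv()*rot).as_rotvec().round(3),"then shift mm",rot.inv().apply(np.ravel(pos)-s["tool_pos"]).round(1),"shift now",q.inv().apply(np.ravel(pos)-s["tool_pos"]).round(1))
E
sed -n '1,3p' plan.py >/dev/null; python3 - <<'E'
from plan import *
print(H.as_matrix()[:,2])
delta(hatch(p,[-p[4],66,32-19+60]),tool(p[5]))
E
```

```text
[ 0.11743512 -0.02323801  0.99280864]
t 1.7667 pos [517.1 -27.9 235.4] F [-0.1  0.3  0.2] open 56.7 grip 0.0 j [-0.12  0.41  0.17  1.85 -0.08  0.89  1.31]
turn first: [0.133 0.058 2.051] then shift mm [-2.  39.4 48.2] shift now [-28.  -20.9  51.6]
```

{"op": "apply_moves", "data": {
  "increments": [
    [0,0,0,0.0074,0.0032,0.114],
    [0,0,0,0.0074,0.0032,0.114],
    [0,0,0,0.0074,0.0032,0.114],
    [0,0,0,0.0074,0.0032,0.114],
    [0,0,0,0.0074,0.0032,0.114],
    [0,0,0,0.0074,0.0032,0.114],
    [0,0,0,0.0074,0.0032,0.114],
    [0,0,0,0.0074,0.0032,0.114],
    [0,0,0,0.0074,0.0032,0.114],
    [0,0,0,0.0074,0.0032,0.114],
    [0,0,0,0.0074,0.0032,0.114],
    [0,0,0,0.0074,0.0032,0.114],
    [0,0,0,0.0074,0.0032,0.114],
    [0,0,0,0.0074,0.0032,0.114],
    [0,0,0,0.0074,0.0032,0.114],
    [0,0,0,0.0074,0.0032,0.114],
    [0,0,0,0.0074,0.0032,0.114],
    [0,0,0,0.0074,0.0032,0.114],
    [-0.001,0.02,0.024,0,0,0],
    [-0.001,0.0195,0.024,0,0,0]
  ]
}}

```text
time_s: 3.43
tool_pos: [536.6, -51.2, 184.1]
eef_rot: [0.929, 0.365, -0.049, -0.033]
contact_force: [-0.1, 0.3, -0.3]
opening: 56.5
grasp_force: 0.0
```

```bash
python3 - <<'E'
from plan import *
delta(hatch(p,[-p[4],66,32-19]),tool(p[5]))
a=[cv2.resize(viewer.capture(n)[s][:,:,::-1],None,fx=4,fy=4,interpolation=cv2.INTER_CUBIC) for n,s in(("top",np.s_[150:260,310:410]),("scene",np.s_[130:240,210:310]))]
cv2.imwrite("pics/a.png",np.hstack(a))
E
```

```text
t 3.4333 pos [536.6 -51.2 184.1] F [-0.1  0.3 -0.3] open 56.5 grip 0.0 j [-0.36  0.65  0.68  1.75 -0.45  1.03 -0.32]
turn first: [ 0.    -0.002  0.007] then shift mm [-4.1  4.2 60.1] shift now [-4.3  4.2 60.1]
```

View pics/a.png

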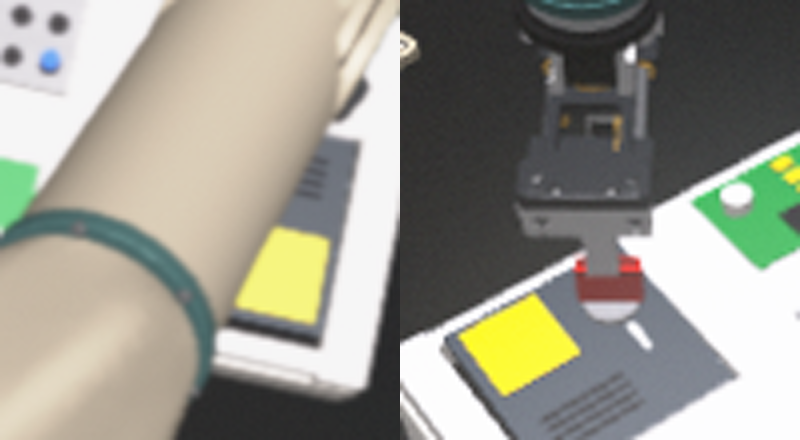

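The top view is blocked by the arm. In the scene view the fingers are centred on the wing at about (610,265) and seen end-on along the bar, so the alignment is good. I'll correct sideways and go down.

{"op": "apply_moves", "data": {
  "increments": [
    [-0.002,0.002,0.01,0,0,0.004],
    [-0.001,0.001,0.015,0,0,0.003],
    [0,0,0.013,0,0,0],
    [0,0,0.01,0,0,0],
    [0,0,0,0,0,0],
    [0,0,0,0,0,0]
  ]
}}

```text
time_s: 4.03
tool_pos: [529.4, -54.3, 136.6]
eef_rot: [0.931, 0.361, -0.051, -0.033]
contact_force: [0.7, 0.2, 0.1]
opening: 56.1
grasp_force: 0.0
```

```bash
python3 - <<'E'
from plan import *
delta(hatch(p,[-p[4],66,32-19]),tool(p[5]))
E
```

```text
t 4.0333 pos [529.4 -54.3 136.6] F [0.7 0.2 0.1] open 56.1 grip 0.0 j [-0.33  0.7   0.64  1.81 -0.5   0.93 -0.28]
turn first: [-0.002 -0.    -0.002] then shift mm [-0.1  2.2 12.2] shift now [-0.1  2.2 12.2]
```

{"op": "apply_moves", "data": {
  "increments": [
    [0,0.0011,0.006,0,0,0],
    [0,0.0011,0.006,0,0,0],
    [0,0,0,0,0,0],
    [0,0,0,0,0,0]
  ]
}}

```text
time_s: 4.37
tool_pos: [529.5, -56.2, 124.1]
eef_rot: [0.931, 0.361, -0.051, -0.033]
contact_force: [0.3, -0.0, 0.6]
opening: 56.5
grasp_force: 0.0
```

{"op": "apply_moves", "data": {
  "increments": [
    [0,0,0,0,0,0],
    [0,0,0,0,0,0],
    [0,0,0,0,0,0],
    [0,0,0,0,0,0],
    [0,0,0,0,0,0],
    [0,0,0,0,0,0]
  ],
  "claw": 10
}}

```text
time_s: 4.87
tool_pos: [529.6, -56.2, 124.3]
eef_rot: [0.931, 0.361, -0.051, -0.033]
contact_force: [0.4, 0.3, -0.5]
opening: 19.7
grasp_force: 0.0
```

```bash
python3 - <<'E'
from plan import *
delta(hatch(p,[-p[4],66,32-19]),tool(0))
print(bot.read_state()["wrist_torque"])
E
```

```text
t 4.8667 pos [529.6 -56.2 124.3] F [ 0.4  0.3 -0.5] open 19.7 grip 0.0 j [-0.32  0.72  0.63  1.82 -0.51  0.91 -0.27]
turn first: [-0.001  0.     0.935] then shift mm [-0.4 -0.4  0.1] shift now [ 0.1 -0.5  0.1]
[-0.08705138 -0.03517707  0.01742794]
```

{"op": "apply_moves", "data": {
  "increments": [
    [0,0,0,0,0,0],
    [0,0,0,0,0,0],
    [0,0,0,0,0,0],
    [0,0,0,0,0,0]
  ],
  "claw": 0
}}

```text
time_s: 5.2
tool_pos: [529.9, -56.4, 124.2]
eef_rot: [0.931, 0.361, -0.051, -0.033]
contact_force: [-0.5, -0.8, -0.5]
opening: 10.6
grasp_force: 29.9
```

```bash
python3 - <<'E'
from plan import *
delta(hatch(p,[-p[4],66,32-19]),tool(0))
print(bot.read_state()["wrist_torque"])
E
```

```text
t 5.2 pos [529.9 -56.4 124.2] F [-0.5 -0.8 -0.5] open 10.6 grip 29.9 j [-0.32  0.72  0.63  1.82 -0.51  0.91 -0.27]
turn first: [-0.001 -0.     0.935] then shift mm [-0.6 -0.6  0.1] shift now [ 0.1 -0.9  0.1]
[-0.33458194 -0.15971187  0.07340575]
```

Firmly gripped with almost no side force. Turning clockwise, which is +z in the tool frame.

{"op": "apply_moves", "data": {
  "increments": [
    [0,0,0,0,0,0.08],
    [0,0,0,0,0,0.08],
    [0,0,0,0,0,0.08],
    [0,0,0,0,0,0.08],
    [0,0,0,0,0,0.08],
    [0,0,0,0,0,0.08],
    [0,0,0,0,0,0]
  ]
}}

```text
time_s: 5.78
tool_pos: [529.7, -56.3, 124.2]
eef_rot: [0.99, 0.128, -0.057, -0.019]
contact_force: [0.4, -0.6, 0.1]
opening: 11.0
grasp_force: 30.0
```

```bash
python3 - <<'E'
from plan import *
delta(hatch(p,[-p[4],66,32-19]),tool(0))
print(bot.read_state()["wrist_torque"])
E
```

```text
t 5.7833 pos [529.7 -56.3 124.2] F [ 0.4 -0.6  0.1] open 11.0 grip 30.0 j [-0.39  0.76  0.77  1.82 -0.62  0.96 -0.64]
turn first: [-0.001  0.001  0.453] then shift mm [-0.5 -0.5  0. ] shift now [-0.2 -0.6  0. ]
[-0.15924038 -0.07851397 -0.01357546]
```

{"op": "apply_moves", "data": {
  "increments": [
    [0,0,0,0,0,0.08],
    [0,0,0,0,0,0.08],
    [0,0,0,0,0,0.08],
    [0,0,0,0,0,0.08],
    [0,0,0,0,0,0.08],
    [0,0,0,0,0,0.05],
    [0,0,0,0,0,0],
    [0,0,0,0,0,0]
  ]
}}

```text
time_s: 6.45
tool_pos: [529.7, -56.1, 124.2]
eef_rot: [0.994, -0.093, -0.06, -0.007]
contact_force: [0.3, -0.4, 0.9]
opening: 10.9
grasp_force: 30.0
```

```bash
python3 - <<'E'
from plan import *
delta(hatch(p,[-p[4],66,32-19]),tool(0))
print(bot.read_state()["wrist_torque"])
E
```

```text
t 6.45 pos [529.7 -56.1 124.2] F [ 0.3 -0.4  0.9] open 10.9 grip 30.0 j [-0.45  0.81  0.89  1.82 -0.71  1.01 -1.  ]
turn first: [-0.001  0.001  0.008] then shift mm [-0.5 -0.3  0. ] shift now [-0.5 -0.3  0. ]
[-0.06519826 -0.1410107   0.00506559]
```

Add the remaining 0.008 rad, release slowly to a modest opening and lift along the axis.

{"op": "apply_moves", "data": {
  "increments": [
    [0,0,0,0,0,0.008],
    [0,0,0,0,0,0],
    [0,0,0,0,0,0]
  ]
}}

```text
time_s: 6.7
tool_pos: [529.7, -56.1, 124.2]
eef_rot: [0.993, -0.098, -0.06, -0.007]
contact_force: [0.2, 0.1, 0.5]
opening: 11.1
grasp_force: 29.9
```

{"op": "apply_moves", "data": {
  "increments": [
    [0,0,0,0,0,0],
    [0,0,0,0,0,0],
    [0,0,0,0,0,0],
    [0,0,0,0,0,0],
    [0,0,0,0,0,0],
    [0,0,-0.01,0,0,0],
    [0,0,-0.02,0,0,0],
    [0,0,-0.025,0,0,0],
    [0,0,-0.025,0,0,0],
    [0,0,0,0,0,0],
    [0,0,0,0,0,0]
  ],
  "claw": 45
}}

```text
time_s: 7.62
tool_pos: [540.0, -58.5, 205.2]
eef_rot: [0.993, -0.099, -0.059, -0.006]
contact_force: [-0.7, -0.9, -0.6]
opening: 42.4
grasp_force: 0.0
```

```bash
python3 - <<'E'
from plan import *
Rp=R.from_euler("z",p[2])
delta(hatch(p,[-100,0,3+40]),tool(0))
a=[cv2.resize(viewer.capture(n)[s][:,:,::-1],None,fx=4,fy=4,interpolation=cv2.INTER_CUBIC) for n,s in(("top",np.s_[150:260,310:410]),("scene",np.s_[170:250,210:310]))]
a[1]=cv2.resize(a[1],(550,440))
cv2.imwrite("pics/b.png",np.hstack([a[0][:,:240],a[1]]))
E
```

```text
t 7.6167 pos [540.  -58.5 205.2] F [-0.7 -0.9 -0.6] open 42.4 grip 0.0 j [-0.49  0.73  0.97  1.72 -0.61  1.17 -1.09]
turn first: [-0.001 -0.002 -0.003] then shift mm [-6.3 65.3 51.7] shift now [-6.3 65.4 51.6]
```

View pics/b.png

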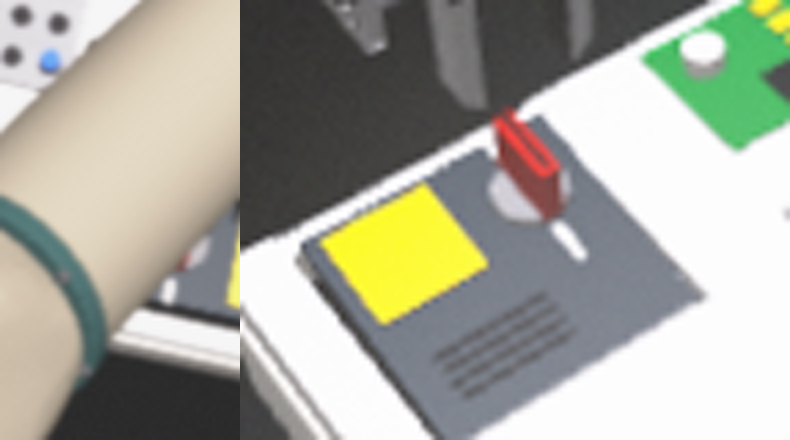

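```bash
python3 - <<'E'
from plan import *
Rp=R.from_euler("z",p[2])
delta([509.5,-119,150],tool(0,Rp))
for w in(-.1,0,.1):
  k=21*np.array([np.cos(w),np.sin(w)]);print(w,((proj("scene",hatch(p,[[-p[4]+k[0],66+k[1],42],[-p[4]-k[0],66-k[1],42]]))-(210,170)+.5)*5.5+(240,0)).round().tolist())
E
```

```text
t 7.7167 pos [538.5 -57.7 203.3] F [-0.8  0.3 -0.5] open 42.4 grip 0.0 j [-0.49  0.73  0.97  1.72 -0.62  1.17 -1.09]
turn first: [-0.001  0.122 -0.003] then shift mm [-16.6  65.8  53.3] shift now [-9.8 65.9 54.8]
-0.1 [[546.0, 176.0], [504.0, 113.0]]
0 [[550.0, 174.0], [500.0, 114.0]]
0.1 [[554.0, 171.0], [496.0, 117.0]]
```

{"op": "apply_moves", "data": {
  "increments": [
    [-0.001,0.008,0,0,0.02,0],
    [-0.002,0.012,0,0,0.02,0],
    [-0.003,0.014,0,0,0.02,0],
    [-0.003,0.014,0,0,0.02,0],
    [-0.003,0.012,0,0,0.02,0],
    [-0.003,0.006,0,0,0.02,0],
    [0,0,0.015,0,0,0],
    [0,0,0.02,0,0,0],
    [0,0,0.015,0,0,0],
    [0,0,0,0,0,0],
    [0,0,0,0,0,0]
  ],
  "claw": 0
}}

```text
time_s: 8.63
tool_pos: [510.2, -119.5, 153.5]
eef_rot: [0.995, -0.099, -0.002, -0.0]
contact_force: [-0.2, 0.5, 0.0]
opening: 0.2
grasp_force: 0.0
```

```bash
python3 - <<'E'
from plan import *
Rp=R.from_euler("z",p[2])
delta([509.5,-119,115],tool(0,Rp))
a=[cv2.resize(viewer.capture(n)[s][:,:,::-1],None,fx=f,fy=f,interpolation=cv2.INTER_CUBIC) for n,s,f in(("top",np.s_[180:240,335:395],7),("scene",np.s_[180:222,230:280],10))]
cv2.imwrite("pics/c.png",np.hstack([a[0][:,:300],a[1]]))if 0 else cv2.imwrite("pics/c.png",np.hstack([a[0][:,:300],a[1]])) 
for n,o,f in(("top",(335,180),7),("scene",(230,180),10)):
  for w in(-.1,0,.1):
    k=21*np.array([np.cos(w),np.sin(w)]);print(n,w,((proj(n,hatch(p,[[-p[4]+k[0],66+k[1],42],[-p[4]-k[0],66-k[1],42]]))-o+.5)*f+((300,0) if n=="scene" else (0,0))).round().tolist())
E
```

```text
t 8.6333 pos [ 510.2 -119.5  153.5] F [-0.2  0.5  0. ] open 0.2 grip 0.0 j [-0.39  0.7   0.91  1.93 -0.72  0.88 -0.86]
turn first: [-0.001  0.004 -0.003] then shift mm [-0.8 -0.4 38.5] shift now [-0.6 -0.4 38.5]
top -0.1 [[169.0, 130.0], [136.0, 238.0]]
top 0 [[164.0, 129.0], [142.0, 240.0]]
top 0.1 [[158.0, 128.0], [148.0, 241.0]]
scene -0.1 [[657.0, 220.0], [579.0, 105.0]]
scene 0 [[664.0, 216.0], [572.0, 108.0]]
scene 0.1 [[671.0, 212.0], [565.0, 112.0]]
```

View pics/c.png

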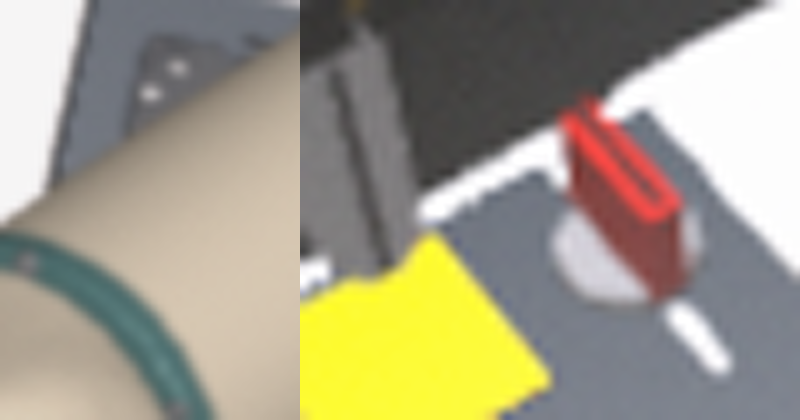

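Slot line runs from (585,115) to (660,200), matching the model for wing angle 0. The wing is set, the fingers are shut over the pad, and I'm going down.

{"op": "apply_moves", "data": {
  "increments": [
    [0,0,0.01,0,0,0],
    [0,0,0.012,0,0,0],
    [0,0,0.008,0,0,0],
    [0,0,0.004,0,0,0],
    [0,0,0,0,0,0],
    [0,0,0,0,0,0]
  ]
}}

```text
time_s: 9.23
tool_pos: [511.1, -119.9, 120.2]
eef_rot: [0.995, -0.099, -0.001, -0.0]
contact_force: [0.2, -0.2, -0.1]
opening: 0.5
grasp_force: 0.0
```

{"op": "apply_moves", "data": {
  "increments": [
    [0,0,0.002,0,0,0],
    [0,0,0.002,0,0,0],
    [0,0,0.002,0,0,0],
    [0,0,0.001,0,0,0],
    [0,0,0,0,0,0],
    [0,0,0,0,0,0]
  ]
}}

```text
time_s: 9.73
tool_pos: [511.3, -119.9, 113.7]
eef_rot: [0.995, -0.099, -0.0, -0.0]
contact_force: [-1.0, 0.0, 3.8]
opening: 0.5
grasp_force: 1.9
```

{"op": "apply_moves", "data": {
  "increments": [
    [0,0,0.0015,0,0,0],
    [0,0,0.0015,0,0,0],
    [0,0,0.001,0,0,0],
    [0,0,0,0,0,0]
  ]
}}

```text
time_s: 10.07
tool_pos: [510.7, -119.8, 109.3]
eef_rot: [0.995, -0.099, -0.001, -0.001]
contact_force: [-2.6, 0.6, 6.0]
opening: 0.5
grasp_force: 2.6
```

{"op": "apply_moves", "data": {
  "increments": [
    [0,0,0.0015,0,0,0],
    [0,0,0.0015,0,0,0],
    [0,0,0.001,0,0,0],
    [0,0,0,0,0,0],
    [0,0,0,0,0,0]
  ]
}}

```text
time_s: 10.48
tool_pos: [510.3, -119.7, 105.4]
eef_rot: [0.995, -0.099, -0.001, -0.001]
contact_force: [-3.8, -0.1, 6.3]
opening: 0.6
grasp_force: 3.3
```

{"op": "apply_moves", "data": {
  "increments": [
    [0,0,0.001,0,0,0],
    [0,0,0.001,0,0,0],
    [0,0,0,0,0,0],
    [0,0,0,0,0,0]
  ]
}}

```text
time_s: 10.82
tool_pos: [510.1, -119.7, 103.5]
eef_rot: [0.995, -0.099, -0.001, -0.001]
contact_force: [-3.9, 0.9, 8.3]
opening: 0.5
grasp_force: 3.9
```

{"op": "apply_moves", "data": {
  "increments": [
    [0,0,0.001,0,0,0],
    [0,0,0,0,0,0],
    [0,0,0,0,0,0]
  ]
}}

```text
time_s: 11.07
tool_pos: [510.1, -119.6, 102.5]
eef_rot: [0.995, -0.099, -0.001, -0.001]
contact_force: [-4.1, -0.2, 8.9]
opening: 0.7
grasp_force: 4.2
```

{"op": "apply_moves", "data": {
  "increments": [
    [0,0,0.001,0,0,0],
    [0,0,0,0,0,0],
    [0,0,0,0,0,0]
  ]
}}

```text
time_s: 11.32
tool_pos: [510.0, -119.6, 101.6]
eef_rot: [0.995, -0.099, -0.001, -0.001]
contact_force: [-4.1, -0.4, 9.2]
opening: 0.4
grasp_force: 4.5
```

{"op": "apply_moves", "data": {
  "increments": [
    [0,0,0.0005,0,0,0],
    [0,0,0,0,0,0],
    [0,0,0,0,0,0]
  ]
}}

```text
time_s: 11.57
tool_pos: [510.0, -119.6, 101.1]
eef_rot: [0.995, -0.099, -0.001, -0.001]
contact_force: [-4.2, 0.6, 9.2]
opening: 0.6
grasp_force: 4.6
```

{"op": "apply_moves", "data": {
  "increments": [
    [0,0,0.0005,0,0,0],
    [0,0,0,0,0,0],
    [0,0,0,0,0,0]
  ]
}}

```text
time_s: 11.82
tool_pos: [510.0, -119.6, 100.6]
eef_rot: [0.995, -0.099, -0.001, -0.001]
contact_force: [-4.7, 1.7, 8.3]
opening: 0.4
grasp_force: 4.7
```

{"op": "apply_moves", "data": {
  "increments": [
    [0,0,0.0005,0,0,0],
    [0,0,0,0,0,0],
    [0,0,0,0,0,0]
  ]
}}

```text
time_s: 12.07
tool_pos: [510.0, -119.6, 100.3]
eef_rot: [0.995, -0.099, -0.001, -0.001]
contact_force: [-6.4, 0.4, 10.8]
opening: 0.9
grasp_force: 5.4
```

```bash
python3 - <<'E'
from plan import *
delta([509.5,-119,100],tool(0,R.from_euler("z",p[2])))
a=cv2.resize(viewer.capture("scene")[170:245,210:310][:,:,::-1],None,fx=7,fy=7,interpolation=cv2.INTER_CUBIC)
cv2.imwrite("pics/d.png",a)
E
```

```text
t 12.0667 pos [ 510.  -119.6  100.3] F [-6.4  0.4 10.8] open 0.9 grip 5.4 j [-0.33  0.76  0.83  1.98 -0.81  0.78 -0.79]
turn first: [-0.002  0.003 -0.003] then shift mm [-0.6 -0.5  0.3] shift now [-0.6 -0.5  0.3]
```

View pics/d.png

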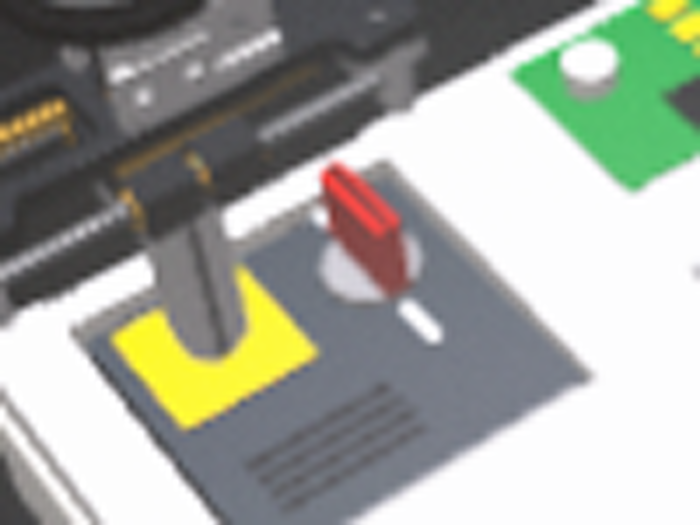

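The hatch is flush in its frame with the fingertips on the pad. It is at the stop at about 11 N, and the wing is in line with both marks.

```bash
python3 -c "
from rig import job
print(job.finish_job())"
```

```text
the job is handed in; nothing more can be done
None
```

The wing was turned clockwise into line with the two white marks and released. The hatch was then pressed home on its pad, and the job was handed in at about 12 s with the arm still holding it there at about 11 N.

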